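# Lock a hand wagon's drawbar pin with its linch pin

### The arm

A 6-joint arm with a two-finger parallel gripper is mounted at the origin on the work surface. World frame = base frame: x ahead of the robot, y to its left, z up, the work surface at z = 0. Lengths are in m, angles in degrees, forces in N, time in s.
With the tool pointing down it reaches from about 0.35 to 0.975 m from the base axis. Payload 7.1 kg.
Tool frame: the origin (TCP) lies on the centre line of the jaws, within the pads' length; the fingertips stand 19 mm ahead of it and the grasp point (between the pads) is the TCP (r.tcp_to_tips is the distance from the TCP to the fingertips, in m); z points along the fingers, y is the line along which they close (so a half turn about z gives the same grasp; the last joint's range is limited). The gripper opens to 88 mm and grips with 3 to 60 N. Pads are 20 mm wide; open, the fingers measure 115 mm over their backs; the gripper's body (75 mm by 178 mm) begins 61 mm behind the grasp point.
Start: joints at [-71.276, 24.242, 93.386, -0, 62.372, -1.089], TCP at [0.212, -0.588, 0.242] pointing down, gripper open.
Joint ranges: [-172.04, 172.04], [-51.8, 120.97], [4.93, 147.93], [-75.15, 255.16], [6.16, 154.13], [-145.62, 145.62]. Speed limits (degrees/s): [136.94, 136.94, 172.46, 180, 180, 180].

### API

Orientations are given as a 3x3 rotation matrix whose columns are the frame's x, y, z axes.
In Python, from station import r gives the robot as it stands.
- The arm moves only by the tool drive_tool, never from a script. Its argument "targets" is a list of rows, each a list of 3 entries, a list of its own where there are three numbers: the shift along the tool's x, y, z in m, then the turn, a rotation vector about the tool's x, y, z in degrees, then the finger opening in m, from 0 to 0.0878. A call has 1 to 10 rows; each row shifts and turns the commanded pose from where the row before left it, along the tool's axes as they then stand; what a row does not reach is not made up. A row lasts 1/12 s, in which the tool goes at most 41.7 mm and 7.16 degrees, less where a joint would pass 70% of its speed; a pose out of reach is approached as far as the arm can. A call with a gripper value outside its range is refused whole. The fingers move at their own pace and stop on an object; "grip_force" is the grip in N (left out, the last holds). Time passes only in rows, so rows that do not move let the fingers close. It gives the time, the measured TCP pose, the force, the opening and the grip force at its end, in the units of the state.
- r.get_obs(): the state, without advancing time (a new reading comes with each control period).
- r.grab_frame(name): name is "scene" or "top" or "wrist"; returns (picture, depth): 480x640x3 uint8, red, green, blue; 480x640 float32, m along the optical axis (not along the pixel's ray), 0 where there is no reading.
- r.camera_info(name): a dict with "fx", "fy", "cx", "cy" (pixels), "view" (4x4, takes a point from world to camera coordinates). Camera axes: x right, y up, looking along -z (the intrinsics and any distortion apply to the point x, -y, -z); pixel columns grow to the right and rows downward; lengths in m; the calibration is good to about 2 mm. A picture is of the moment at which its call begins: read the wrist's pose just before it. camera_info takes no time and is no camera call; for the wrist camera it gives the pose at the moment of the call.
- r.finish_job(): hands the job in; it is judged then, once.
The state is a dict: "time": time; "q": joint angles; "qd": joint speeds; "joint_efforts": joint torques, N m; "tcp_pos": TCP position; "orientation": TCP orientation; "ft_force": force on the tool from outside, world axes, zero at the start; "moment": the same for the moment, N m; "grip_width": finger opening in m; "grasp_force": force on a finger pad.
Only numpy, scipy, OpenCV 4.12 (cv2) and the standard library are available. Lean on these libraries where they do the work, as an engineer would, in place of code of your own. Each camera call takes 0.05 s, during which the arm holds its last target. There are 200 camera calls.

### The job

Take the yellow-plated linch pin out of the drilled block, push it from above through the cross hole near the free end of the wagon's drawbar pin until its flange sits down on the pin, then flip its sprung ring over the end of the drawbar pin until it lies fully shut against the shank, and let go. The drawbar pin floats endways, so feel for the hole with a light touch, and force neither the linch pin nor its ring. Leave the dark spare pin, the glue bottle and the pincers where they are.

Things in the scene. Friction and masses are not known exactly. Their poses are not given: they have to be found in the camera images.
- linch_pin: the linch pin to fit: yellow-plated steel, 0.09 kg, upright in one of the block's holes, its flange (19 mm across, 3 mm thick) resting on the block. Origin: centre of the flange's underside; z up; x = the side over which the ring swings. Below it a round shank of 8.5 mm, 40 mm long, its foot's edge only just broken. In use x points to the coupling's -y, so that the ring can pass over the free end
- linch_head (a point): middle of the linch pin's head, 18 mm above its origin. The head is 14 mm thick along x, 17 mm wide along y and reaches from 3 to 30 mm above the origin. Grip it across x: the ring's wire comes out of both y sides. While open, the ring stands in the yz plane between the fingers, its top 43 mm above the origin
- ring_hinge (a point): middle of the ring's hinge axis, which runs along the linch pin's y through the head, 9 mm above the pin's origin
- linch_ring (a joint): angle of the ring (rad): 0 = shut, hanging down round the drawbar pin's end with its far end bearing on the shank; 2.95 = open, straight up, where it starts. It swings over on the pin's +x side (level at 1.37). It turns stiffly (0.6 N at its far end) and stays where it is left; between about 0.45 and 0.1 its sprung bow has to snap over the edge of the drawbar pin's end, which takes 5 to 12 N
- ring_end (a point): middle of the wire at the ring's far end, 32 mm from the hinge axis. The ring is a round hoop of 4 mm wire, 39 mm outside, 31 mm inside, widest 14 mm from the hinge axis. Its bow springs out lengthwise by up to 5 mm (1.5 N per mm)
- coupling: front cross-rail of a wooden hand wagon, blocked up and fixed on the bench, with a green steel fork and a drawbar lying away from the robot. Origin: on the bench under the drawbar pin; z up, x along the drawbar away from the rail, y along the drawbar pin. The rail (70 by 300 mm, top 125 mm above the bench) lies at x = -125 mm
- fork_face (a point): outer face of the fork at the drawbar pin's axis, 90 mm above the bench, 28 mm from the coupling's origin towards -y. Here the pin comes out towards its free end. The fork is rounded to 18 mm above the axis; outside it follow a 3 mm washer (34 mm across) and a spacer tube (26 mm across) that ends 18 mm from the face
- pin_top (a point): point fixed to the coupling, on the top line of the drawbar pin at the middle of the pin's end play, 100 mm above the bench and 68 mm from the origin towards -y. The cross hole's centre lies anywhere within 7.5 mm of it along the coupling's y; its place is not measured. The hole is 10 mm wide and goes straight down through the bright steel pin of 20 mm
- pin_end (a point): point fixed to the coupling where the drawbar pin's free end is at the middle of its end play, on its axis; the real end, chamfered 4 mm, is always 18 mm beyond the hole's centre. The pin cannot turn, but slides along the coupling's y against about 12 N of friction, between stops 7.5 mm either way. A seated linch pin stands 20 mm out below the pin
- pin_block: fixed dark hardwood block, 150 by 60 by 46 mm high, with two upright 13 mm holes 72 mm apart along its x, one for each linch pin. Origin: centre of its underside
- spare_pin: bystander: a thicker dark steel linch pin (11.6 mm shank, too big for the cross hole) standing in the block's other hole, its ring up to 51 mm above its flange. Origin: centre of the flange's underside
- glue_bottle: bystander: white glue bottle with a red nozzle, 72 mm in diameter, 198 mm tall, standing. Origin: centre of its underside
- pincers: bystander: carpenter's pincers with yellow handles lying flat, 214 mm long along x, 76 mm wide, 16 mm high. Origin: near their middle, on the bench
There are look-alikes about, which are no part of the job. What is shaped like the linch_pin but red is not meant.

How it is judged (in metres and radians):
On the way, in this order (a step that is already met when the one before it is completed fails the run):
1. the linch pin stands in the cross hole with its flange down on the drawbar pin, ring still open (z of linch_pin in the frame of pin_top between -0.003 and 0.003 m and x of linch_pin in the frame of pin_top between -0.004 and 0.004 m and y of linch_pin in the frame of pin_top between -0.011 and 0.011 m and value of joint linch_ring above 1 rad), for 0.2 s.
2. the ring is flipped over the free end of the drawbar pin and shut (value of joint linch_ring below 0.15 rad), for 0.2 s.
At the end, for the whole second after the job is handed in: the linch pin is through the cross hole, upright within 0.2 rad, its flange within 3 mm of the top of the drawbar pin, its ring shut over the pin's free end (joint below 0.15 rad), at rest and let go (z of linch_pin in the frame of pin_top between -0.003 and 0.003 m and x of linch_pin in the frame of pin_top between -0.004 and 0.004 m and y of linch_pin in the frame of pin_top between -0.011 and 0.011 m and angle between linch_pin's own z axis and vertical below 0.2 rad and value of joint linch_ring below 0.15 rad and linear speed of linch_pin below 0.02 m/s); the robot touches nothing.
It fails at once if the linch pin is forced on its way in: pressed on the coupling or its drawbar pin with more than 30 N before its flange is down (contact force between linch_pin and coupling above 30 N and z of linch_pin in the frame of pin_top above 0.004 m).
It fails at once if the linch pin or its ring is forced at any time: it bears on the coupling or its drawbar pin with more than 60 N (contact force between linch_pin and coupling above 60 N).
It fails at once if the spare pin is pulled or knocked more than 12 mm (distance of spare_pin from where it was at the start of the episode above 0.012 m).
It fails at once if the glue bottle is moved more than 20 mm (distance of glue_bottle from where it was at the start of the episode above 0.02 m).
It fails at once if the pincers are moved more than 20 mm (distance of pincers from where it was at the start of the episode above 0.02 m).
It also fails if it takes over 70 s, if anything falls off the work surface, if the arm or the gripper's body presses on something with over 40 N, if the wrist force passes 120 N, or if a joint passes its speed limit or range.

## Working session

There is one attempt and no reset: what is moved stays moved. The work goes in short steps, Python scripts to look and compute and a tool call to move; the robot and the scene stay as the last step left them, time stands still between calls to the robot, and variables do not carry over. Pictures are saved under pics/ and viewed, at most 10 in all, crops included, and the job is handed in when it is done.

Besides the shell and the picture viewer there is one more tool, called after "Request:" as a command line: name --argument value ..., lists and objects as JSON in quotes. drive_tool: Moves the arm, as the interface text tells. Its arguments: {"type":"object","properties":{"targets":{"type":"array"},"grip_force":{"type":"number"}},"required":["targets"]}

```bash
ls; mkdir -p pics; cat > h.py <<'E'
import numpy as np, cv2
from station import r
def shot(n,fn):
    ci=r.camera_info(n); im,d=r.grab_frame(n)
    np.savez('pics/'+fn+'.npz',im=im,d=d,view=ci['view'],k=[ci['fx'],ci['fy'],ci['cx'],ci['cy']])
    cv2.imwrite('pics/'+fn+'.png',im[:,:,::-1]); return im,d,ci
def load(fn):
    return np.load('pics/'+fn+'.npz')
def px(fn,u,v,d=None):
    z=load(fn); fx,fy,cx,cy=z['k']
    if d is None: d=z['d'][int(v),int(u)]
    p=np.array([(u-cx)/fx*d,-(v-cy)/fy*d,-d,1]); return (np.linalg.inv(z['view'])@p)[:3]
def ray(fn,u,v):
    o=px(fn,u,v,0.); e=px(fn,u,v,1.)-o; return o,e
def tri(a,b):
    (o1,d1),(o2,d2)=ray(*a),ray(*b)
    s=np.linalg.lstsq(np.c_[d1,-d2],o2-o1,rcond=None)[0]
    p,q=o1+s[0]*d1,o2+s[1]*d2
    return (p+q)/2,np.linalg.norm(p-q)
def atz(fn,u,v,z):
    o,e=ray(fn,u,v); return o+e*(z-o[2])/e[2]
def proj(fn,p):
    z=load(fn); fx,fy,cx,cy=z['k']; c=z['view']@np.append(p,1); return cx+fx*c[0]/-c[2],cy-fy*c[1]/-c[2]
def crop(fn,u,v,w,h,out,s):
    im=cv2.imread('pics/'+fn+'.png')[v:v+h,u:u+w]; cv2.imwrite('pics/'+out+'.png',cv2.resize(im,None,fx=s,fy=s,interpolation=cv2.INTER_CUBIC))
E
python3 - <<'E'
from h import *
for n in ('scene','top'):
    im,d,ci=shot(n,n+'0'); print(n,{k:(np.round(v,3) if k=='view' else v) for k,v in ci.items()})
a=cv2.imread('pics/scene0.png');b=cv2.imread('pics/top0.png')
print(r.get_obs())
E
```

```text
pics
scene {'fx': 446.92761899451693, 'fy': 446.92761899451693, 'cx': 315.8718518033829, 'cy': 235.81902058165412, 'view': array([[ 0.865,  0.501, -0.022, -0.444],
       [-0.279,  0.517,  0.809,  0.047],
       [ 0.416, -0.694,  0.587, -1.197],
       [ 0.   ,  0.   ,  0.   ,  1.   ]])}
top {'fx': 522.620731257023, 'fy': 522.620731257023, 'cx': 322.1731325245246, 'cy': 236.32332359411822, 'view': array([[-0.021, -1.   ,  0.005,  0.047],
       [ 0.99 , -0.02 ,  0.137, -0.537],
       [-0.137,  0.008,  0.991, -1.198],
       [ 0.   ,  0.   ,  0.   ,  1.   ]])}
{'time': 0.1, 'q': array([-7.12771607e+01,  2.42773639e+01,  9.34268816e+01, -1.42811449e-03,
        6.23725907e+01, -1.08726898e+00]), 'qd': array([ 0.06839414, -0.08666752, -0.18810411, -0.16348457, -0.00196073,
       -0.00907665]), 'joint_efforts': array([ 1.62528486e-03, -5.45612025e+01, -2.74322999e+01,  6.45681471e-02,
        1.88533921e-02, -8.24635634e-06]), 'tcp_pos': array([ 0.21169439, -0.58755143,  0.2410099 ]), 'orientation': array([[ 9.40817072e-01,  3.38914494e-01, -4.51376785e-04],
       [ 3.38914794e-01, -9.40816224e-01,  1.26298937e-03],
       [ 3.38280177e-06, -1.34122023e-03, -9.99999101e-01]]), 'ft_force': array([ 0.3238253 , -0.32306297,  0.58066181]), 'moment': array([ 0.0357586 , -0.03208502, -0.04692266]), 'grasp_force': 0.0, 'grip_width': 0.08822330590646925}
```

View pics/scene0.png

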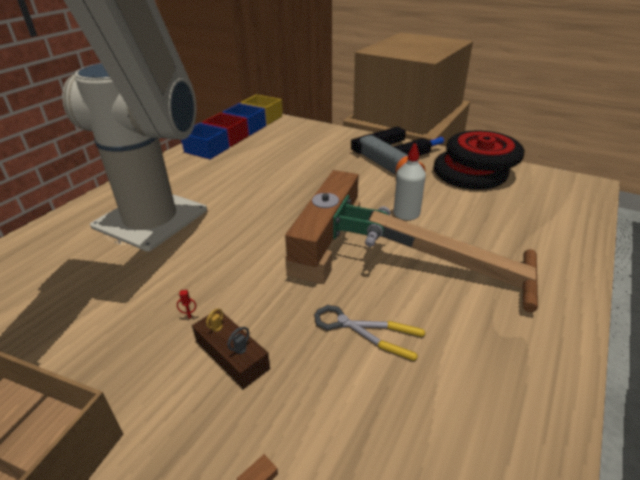

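View pics/top0.png

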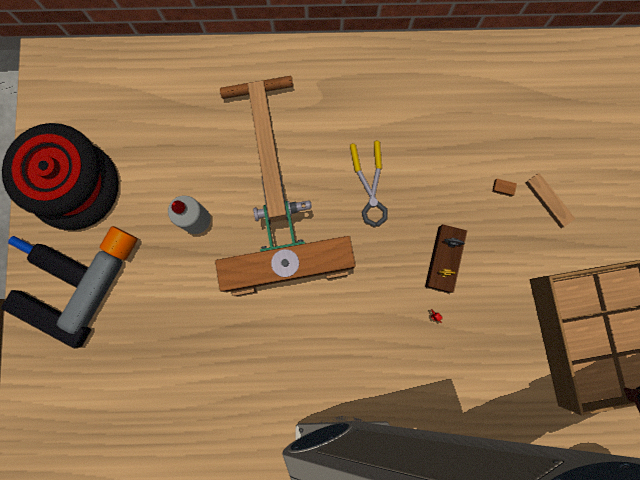

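The scene view has the yellow pin at (215,320), the dark spare at (239,340) and the drawbar pin's free end near (373,235). The top view has the yellow pin at (447,272), the spare at (453,242), and the free end pointing right at about (308,206). I'll enlarge both areas.

```bash
python3 - <<'E'
from h import *
a=cv2.imread('pics/top0.png');b=cv2.imread('pics/scene0.png')
f=lambda im,u,v:cv2.resize(im[v:v+75,u:u+100],None,fx=4,fy=4,interpolation=cv2.INTER_CUBIC)
cv2.imwrite('pics/m1.png',np.vstack([np.hstack([f(a,235,175),f(a,400,220)]),np.hstack([f(b,320,190),f(b,180,300)])]))
E
```

```text
(no output)
```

View pics/m1.png

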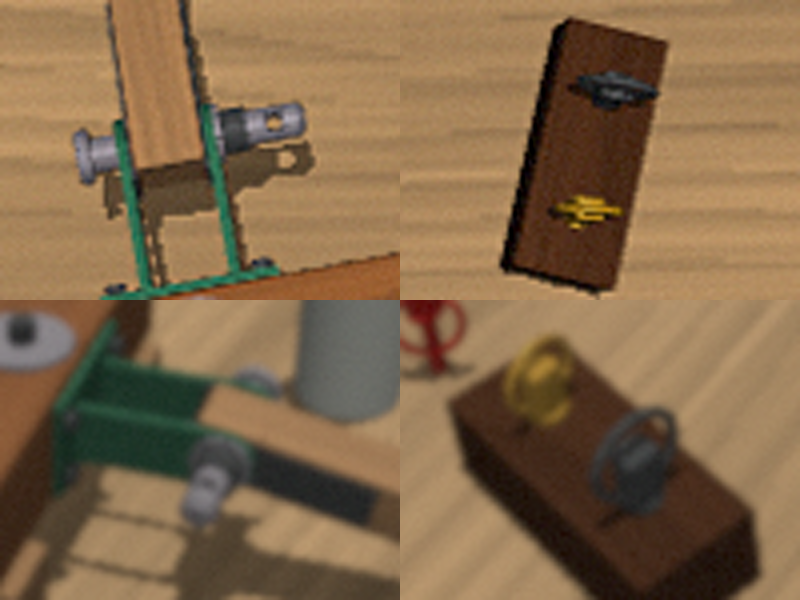

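The enlarged crop puts the cross hole at about top px (303.7,205.2) and scene px (371,234). The yellow pin's head is at top (447.5,272.5), and its ring plane runs about along world y.

```bash
python3 - <<'E'
from h import *
np.set_printoptions(precision=4,suppress=True)
print('hole',tri(('top0',303.7,205.2),('scene0',371,234)),atz('top0',303.7,205.2,.1))
e=atz('top0',311,204.6,.09);h=atz('top0',256,214,.09);print('end',e,'head',h,'dir',(h-e)/np.linalg.norm(h-e))
# yellow head: scene crop (540,385-300)
print('yel',tri(('top0',447.5,272.5),('scene0',180+137/4,300+85/4)),atz('top0',447.5,272.5,.075))
# block top corners
for u,v in((569,18),(667,42),(611,292),(503,268)): print(atz('top0',400+(u-400)/4,220+v/4,.046))
print(px('top0',455,258),px('top0',440,200))
E
```

```text
hole (array([0.6021, 0.0775, 0.1048]), np.float64(0.004314580082245555)) [0.6011 0.0765 0.1   ]
end [0.6042 0.0602 0.09  ] head [0.5849 0.1854 0.09  ] dir [-0.1521  0.9884  0.    ]
yel (array([ 0.4459, -0.248 ,  0.0653]), np.float64(0.0027212134107814654)) [ 0.4443 -0.2466  0.075 ]
[ 0.5593 -0.2474  0.046 ]
[ 0.5438 -0.3043  0.046 ]
[ 0.3985 -0.2634  0.046 ]
[ 0.4136 -0.2015  0.046 ]
[ 0.4794 -0.2727  0.0472] [ 0.6276 -0.2563 -0.0005]
```

```bash
cat >> h.py <<'E'
def go(p,yaw,tilt=None):
    """shift in tool axes (m) and turn about tool z (deg) to tool-down pose with tool x at yaw"""
    from scipy.spatial.transform import Rotation as R
    o=r.get_obs(); M=o['orientation']
    c,s=np.cos(np.radians(yaw)),np.sin(np.radians(yaw))
    T=np.array([[c,s,0],[s,-c,0],[0,0,-1.]])
    print('shift',np.round(M.T@(np.array(p)-o['tcp_pos']),4),'rot',np.round(R.from_matrix(M.T@T).as_rotvec(degrees=True),2))
E
python3 - <<'E'
from h import *
np.set_printoptions(precision=4,suppress=True)
ci=r.camera_info('wrist');o=r.get_obs()
C=np.linalg.inv(ci['view']);M=o['orientation']
print(ci['fx'],'cam in tool',M.T@(C[:3,3]-o['tcp_pos']),M.T@C[:3,:3])
go([.4443,-.2466,.2],90)
E
```

```text
412.12150037243595 cam in tool [ 0.0681  0.001  -0.1433] [[-0.0005  0.968   0.2509]
 [ 1.      0.0006 -0.0001]
 [-0.0003  0.2509 -0.968 ]]
shift [ 0.3344 -0.2419  0.0413] rot [ -0.07  -0.05 -70.19]
```

Request:
drive_tool --targets '[[[0.0334, -0.0242, 0.002], [0, 0, 0], 0.0878], [[0.0334, -0.0242, 0.002], [0, 0, 0], 0.0878], [[0.0334, -0.0242, 0.002], [0, 0, 0], 0.0878], [[0.0334, -0.0242, 0.002], [0, 0, 0], 0.0878], [[0.0334, -0.0242, 0.002], [0, 0, 0], 0.0878], [[0.0334, -0.0242, 0.002], [0, 0, 0], 0.0878], [[0.0334, -0.0242, 0.002], [0, 0, 0], 0.0878], [[0.0334, -0.0242, 0.002], [0, 0, 0], 0.0878], [[0.0334, -0.0242, 0.002], [0, 0, 0], 0.0878], [[0.0334, -0.0242, 0.002], [0, 0, 0], 0.0878]]'

```text
time: 0.93
tcp_pos: [0.4447, -0.2452, 0.2215]
orientation: [[0.941, 0.339, -0.0], [0.339, -0.941, 0.0], [-0.0, -0.0, -1.0]]
ft_force: [1.4, -0.7, -1.5]
grip_width: 0.088
grasp_force: 0.0
```

Request:
drive_tool --targets '[[[0, 0, 0.002], [0, 0, -7.02], 0.0878], [[0, 0, 0.002], [0, 0, -7.02], 0.0878], [[0, 0, 0.002], [0, 0, -7.02], 0.0878], [[0, 0, 0.002], [0, 0, -7.02], 0.0878], [[0, 0, 0.002], [0, 0, -7.02], 0.0878], [[0, 0, 0.002], [0, 0, -7.02], 0.0878], [[0, 0, 0.002], [0, 0, -7.02], 0.0878], [[0, 0, 0.002], [0, 0, -7.02], 0.0878], [[0, 0, 0.002], [0, 0, -7.02], 0.0878], [[0, 0, 0.002], [0, 0, -7.02], 0.0878]]'

```text
time: 1.77
tcp_pos: [0.4438, -0.2469, 0.2013]
orientation: [[-0.006, 1.0, -0.001], [1.0, 0.006, 0.0], [0.0, -0.001, -1.0]]
ft_force: [0.0, 0.1, 0.2]
grip_width: 0.0879
grasp_force: 0.0
```

```bash
python3 - <<'E'
from h import *
shot('wrist','w1'); go([.4443,-.2466,.2],90); o=r.get_obs(); print(o['tcp_pos'],o['q'])
print(proj('w1',[.4443,-.2466,.064]))
E
```

```text
shift [0.0002 0.0007 0.001 ] rot [-0.06 -0.04  0.78]
[ 0.44362409 -0.24685946  0.20095984] [-3.04364610e+01  1.76830141e+01  1.09921911e+02 -1.96524419e-03
  5.24665696e+01 -3.12176632e+01]
(np.float64(318.36082285869895), np.float64(231.13555217869748))
```

View pics/w1.png

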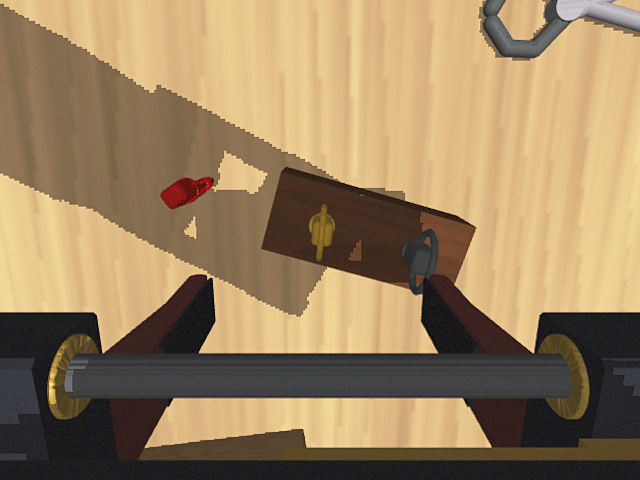

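The wrist view shows the yellow pin at (321,230), its ring edge-on from (323,205) to (319,258), with the spare at (420,255). I'll zoom in for its yaw and which side the ring swings over.

```bash
python3 - <<'E'
from h import *
crop('w1',280,190,80,80,'c1',7)
E
```

```text
(no output)
```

View pics/c1.png

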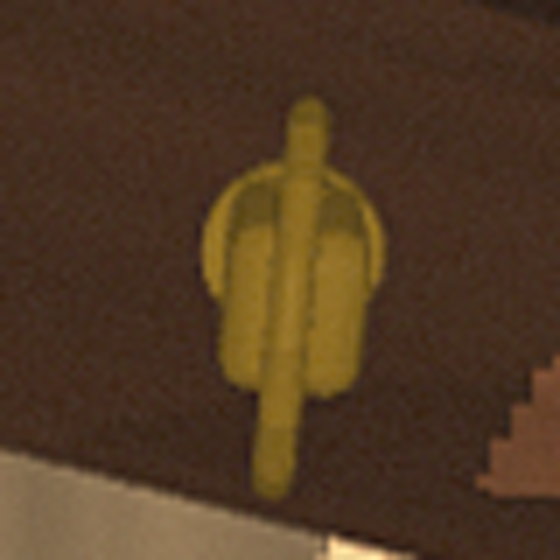

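The ring line in the crop runs (310,110)→(272,480), which gives a yaw of about 85°. The flange is centred near full px (322,225.6). The head looks symmetrical, so I can't see the swing side and will feel for it with a light push on the ring.

```bash
python3 - <<'E'
from h import *
np.set_printoptions(precision=4,suppress=True)
p=atz('w1',322,225.6,.049); print(p, px('w1',322,215),px('w1',311,235), px('w1',300,210))
h=atz('w1',280+292/7,190+295/7,.089); print('ring top?',h, 'ring centre',atz('w1',280+291/7,190+295/7,.069))
print(tri(('w1',322,230),('top0',447.5,272.5)))
go([p[0],p[1],.046+.034+.019],84.9)
E
```

```text
[ 0.447 -0.246  0.049] [ 0.4466 -0.2315  0.0821] [ 0.4393 -0.2472  0.073 ] [ 0.4307 -0.2351  0.0456]
ring top? [ 0.4464 -0.2413  0.089 ] ring centre [ 0.4465 -0.2461  0.069 ]
(array([ 0.4467, -0.2528,  0.0421]), np.float64(0.0037481916722664848))
shift [0.0008 0.0035 0.102 ] rot [-0.06 -0.03  5.88]
```

Request:
drive_tool --targets '[[[0.0008, 0.0035, 0.03], [0, 0, 5.9], 0.03], [[0, 0, 0.03], [0, 0, 0], 0.03], [[0, 0, 0.02], [0, 0, 0], 0.03], [[0, 0, 0.01], [0, 0, 0], 0.03], [[0, 0, 0.006], [0, 0, 0], 0.03], [[0, 0, 0.006], [0, 0, 0], 0.03], [[0, 0, 0], [0, 0, 0], 0.03]]'

```text
time: 2.4
tcp_pos: [0.4476, -0.2463, 0.0994]
orientation: [[0.103, 0.995, -0.0], [0.995, -0.103, 0.0], [0.0, -0.0, -1.0]]
ft_force: [0.7, 1.2, 0.0]
grip_width: 0.0446
grasp_force: 0.0
```

Request:
drive_tool --targets '[[[0, 0.004, 0], [0, 0, 0], 0.03], [[0, 0.004, 0], [0, 0, 0], 0.03], [[0, 0.004, 0], [0, 0, 0], 0.03], [[0, 0.002, 0], [0, 0, 0], 0.03], [[0, 0.001, 0], [0, 0, 0], 0.03], [[0, 0.001, 0], [0, 0, 0], 0.03], [[0, 0.001, 0], [0, 0, 0], 0.03]]'

```text
time: 2.98
tcp_pos: [0.4645, -0.248, 0.0998]
orientation: [[0.103, 0.995, -0.0], [0.995, -0.103, 0.0], [0.0, -0.0, -1.0]]
ft_force: [-0.9, -0.6, 0.8]
grip_width: 0.0302
grasp_force: 0.4
```

Request:
drive_tool --targets '[[[0, 0.001, 0], [0, 0, 0], 0.03], [[0, 0.001, 0], [0, 0, 0], 0.03]]'

```text
time: 3.15
tcp_pos: [0.4664, -0.2482, 0.0997]
orientation: [[0.103, 0.995, -0.0], [0.995, -0.103, 0.0], [0.0, -0.0, -1.0]]
ft_force: [-1.5, -0.8, -0.1]
grip_width: 0.03
grasp_force: 0.4
```

Request:
drive_tool --targets '[[[0, 0.001, 0], [0, 0, 0], 0.03], [[0, 0.001, 0], [0, 0, 0], 0.03], [[0, 0.001, 0], [0, 0, 0], 0.03]]'

```text
time: 3.4
tcp_pos: [0.4684, -0.2482, 0.0994]
orientation: [[0.102, 0.995, -0.002], [0.995, -0.102, 0.001], [0.001, -0.002, -1.0]]
ft_force: [-5.6, -0.5, 3.6]
grip_width: 0.0301
grasp_force: 3.1
```

Request:
drive_tool --targets '[[[0, -0.011, 0], [0, 0, 0], 0.03], [[0, -0.011, -0.01], [0, 0, 0], 0.04], [[0, 0, -0.04], [0, 0, 0], 0.05], [[0, 0, -0.04], [0, 0, 0], 0.05], [[0, 0, -0.01], [0, 0, 0], 0.05]]'

```text
time: 3.82
tcp_pos: [0.4496, -0.2477, 0.2046]
orientation: [[0.103, 0.995, 0.007], [0.995, -0.103, -0.004], [-0.003, 0.008, -1.0]]
ft_force: [0.7, -0.3, 0.4]
grip_width: 0.0492
grasp_force: 0.0
```

```bash
python3 - <<'E'
from h import *
shot('wrist','w2'); o=r.get_obs(); print(o['tcp_pos'])
u,v=map(int,proj('w2',[.447,-.246,.07]));print(u,v)
crop('w2',u-40,v-40,80,80,'c2',5)
E
```

```text
[ 0.44987614 -0.24778477  0.20457293]
311 229
```

View pics/c2.png

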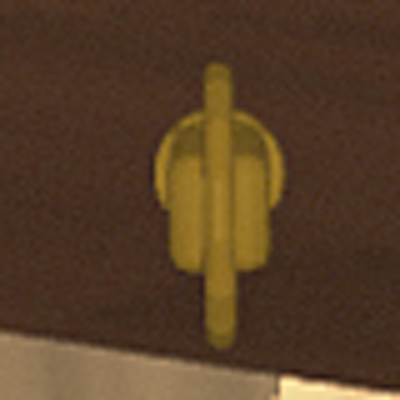

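The pushed ring came back upright and the force jumped to 5.6 N, so it's against its stop on the world +x side. The pin's +x is therefore towards world -x, which is tool -y. Flange is at (315,223) in w2.

```bash
python3 - <<'E'
from h import *
p=atz('w2',315,223,.049); print(p); go([p[0],p[1],.07],85)
E
```

```text
[ 0.44915563 -0.24595689  0.049     ]
shift [ 0.0022 -0.0021  0.1346] rot [ 0.49  0.21 -0.9 ]
```

Request:
drive_tool --targets '[[[0.0018, -0.003, 0.035], [0, 0, -0.9], 0.05], [[0, 0, 0.035], [0, 0, 0], 0.044], [[0, 0, 0.03], [0, 0, 0], 0.044], [[0, 0, 0.02], [0, 0, 0], 0.044], [[0, 0, 0.01], [0, 0, 0], 0.044], [[0, 0, 0.0045], [0, 0, 0], 0.044], [[0, 0, 0], [0, 0, 0], 0.044]]'

```text
time: 4.45
tcp_pos: [0.4427, -0.2431, 0.0653]
orientation: [[0.087, 0.996, -0.004], [0.996, -0.087, 0.002], [0.002, -0.004, -1.0]]
ft_force: [-8.0, 4.2, 10.8]
grip_width: 0.0443
grasp_force: 5.6
```

Request:
drive_tool --grip_force 25 --targets '[[[0, 0, 0], [0, 0, 0], 0.02], [[0, 0, 0], [0, 0, 0], 0.01], [[0, 0, 0], [0, 0, 0], 0.008], [[0, 0, 0], [0, 0, 0], 0.008], [[0, 0, 0], [0, 0, 0], 0.008], [[0, 0, 0], [0, 0, 0], 0.008]]'

```text
time: 4.95
tcp_pos: [0.4451, -0.2444, 0.0654]
orientation: [[0.087, 0.996, 0.001], [0.996, -0.087, -0.0], [-0.0, 0.001, -1.0]]
ft_force: [-0.9, 0.3, 4.7]
grip_width: 0.0169
grasp_force: 25.3
```

Request:
drive_tool --targets '[[[0, 0, 0], [0, 0, 0], 0.008]]'

```text
time: 5.03
tcp_pos: [0.4451, -0.2444, 0.0654]
orientation: [[0.087, 0.996, 0.001], [0.996, -0.087, -0.0], [-0.0, 0.001, -1.0]]
ft_force: [0.1, -0.7, 4.4]
grip_width: 0.0172
grasp_force: 25.4
```

```bash
python3 - <<'E'
from h import *
shot('wrist','w3'); o=r.get_obs(); print(o['tcp_pos'],o['grip_width'],o['ft_force'],o['grasp_force'],r.tcp_to_tips)
u,v=map(int,proj('w3',[.447,-.246,.07]));print(u,v)
crop('w3',u-60,v-90,120,120,'c3',5)
E
```

```text
[ 0.44505688 -0.24441614  0.06537691] 0.01709976531542729 [-0.02835441 -0.07559036  4.27711826] 25.45506200665841 0.019
322 325
```

View pics/c3.png

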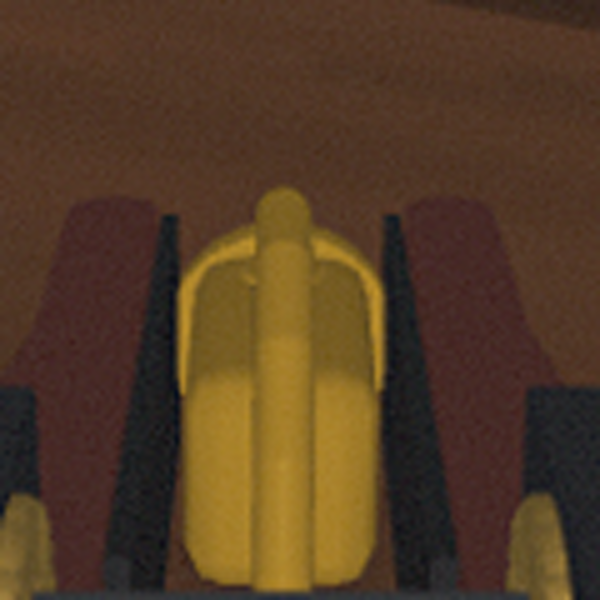

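The pads have closed on the flange, low against the block (17 mm opening). I'll open, rise 6 mm and regrip on the head.

Request:
drive_tool --targets '[[[0, 0, 0], [0, 0, 0], 0.03], [[0, 0, -0.003], [0, 0, 0], 0.03], [[0, 0, -0.003], [0, 0, 0], 0.03], [[0, 0, 0], [0, 0, 0], 0.03], [[0, 0, 0], [0, 0, 0], 0.02], [[0, 0, 0], [0, 0, 0], 0.008], [[0, 0, 0], [0, 0, 0], 0.008], [[0, 0, 0], [0, 0, 0], 0.008], [[0, 0, 0], [0, 0, 0], 0.008]]'

```text
time: 5.83
tcp_pos: [0.4446, -0.2441, 0.0711]
orientation: [[0.087, 0.996, -0.0], [0.996, -0.087, 0.0], [0.0, -0.0, -1.0]]
ft_force: [-0.8, -0.5, -0.3]
grip_width: 0.0139
grasp_force: 25.0
```

Request:
drive_tool --targets '[[[0, 0, -0.01], [0, 0, 0], 0.008], [[0, 0, -0.03], [0, 0, 0], 0.008], [[0, 0, -0.04], [0, 0, 0], 0.008], [[0, 0, -0.04], [0, 0, 0], 0.008], [[0, 0, -0.04], [0, 0, 0], 0.008], [[0, 0, -0.02], [0, 0, 0], 0.008]]'

```text
time: 6.33
tcp_pos: [0.446, -0.2449, 0.2565]
orientation: [[0.087, 0.996, 0.005], [0.996, -0.087, -0.003], [-0.003, 0.005, -1.0]]
ft_force: [1.4, -0.3, -1.0]
grip_width: 0.014
grasp_force: 25.0
```

Request:
drive_tool --targets '[[[0.037, 0.0143, 0], [0, 0, 0], 0.008], [[0.037, 0.0143, 0], [0, 0, 0], 0.008], [[0.037, 0.0143, 0], [0, 0, 0], 0.008], [[0.037, 0.0143, 0], [0, 0, 0], 0.008], [[0.037, 0.0143, 0], [0, 0, 0], 0.008], [[0.037, 0.0143, 0], [0, 0, 0], 0.008], [[0.037, 0.0143, 0], [0, 0, 0], 0.008], [[0.037, 0.0143, 0], [0, 0, 0], 0.008], [[0.037, 0.0143, 0], [0, 0, 0], 0.008]]'

```text
time: 7.08
tcp_pos: [0.602, 0.0783, 0.2518]
orientation: [[0.087, 0.996, -0.0], [0.996, -0.087, -0.0], [-0.0, -0.0, -1.0]]
ft_force: [0.2, 0.0, -0.8]
grip_width: 0.0138
grasp_force: 25.0
```

Request:
drive_tool --targets '[[[0, 0, 0], [0, 0, -6.9], 0.008], [[0, 0, 0], [0, 0, -6.9], 0.008], [[0, 0, 0], [0, 0, -6.9], 0.008], [[0, 0, 0], [0, 0, -6.9], 0.008], [[0, 0, 0], [0, 0, -6.9], 0.008], [[0, 0, 0], [0, 0, -6.9], 0.008], [[0, 0, 0], [0, 0, -6.9], 0.008], [[0, 0, 0], [0, 0, -6.9], 0.008]]'

```text
time: 7.75
tcp_pos: [0.6014, 0.0763, 0.2517]
orientation: [[-0.772, 0.635, -0.001], [0.635, 0.772, -0.0], [0.0, -0.0, -1.0]]
ft_force: [0.2, -0.2, -2.0]
grip_width: 0.0141
grasp_force: 25.0
```

Request:
drive_tool --targets '[[[0, 0, 0], [0, 0, -6.9], 0.008], [[0, 0, 0], [0, 0, -6.9], 0.008], [[0, 0, 0], [0, 0, -6.9], 0.008], [[0, 0, 0], [0, 0, -6.9], 0.008], [[0, 0, 0], [0, 0, -6.9], 0.008], [[0, 0, 0], [0, 0, -6.9], 0.008], [[0, 0, 0], [0, 0, -6.9], 0.008], [[0, 0, 0], [0, 0, 0], 0.008], [[0, 0, 0], [0, 0, 0], 0.008]]'

```text
time: 8.5
tcp_pos: [0.6017, 0.0763, 0.2516]
orientation: [[-0.99, -0.144, -0.0], [-0.144, 0.99, -0.0], [0.0, 0.0, -1.0]]
ft_force: [-0.1, 0.7, -1.0]
grip_width: 0.0135
grasp_force: 25.0
```

```bash
python3 - <<'E'
from h import *
shot('wrist','w4'); o=r.get_obs(); print(o['tcp_pos'],o['grip_width'],o['ft_force'],o['grasp_force'])
print(proj('w4',[.601,.0766,.1]),proj('w4',o['tcp_pos']-[0,0,.065]))
go([.601,.0766,.185],188.75)
E
```

```text
[0.6017049  0.07631445 0.25148668] 0.013874400929098031 [ 0.26739176  0.38359845 -0.37649167] 24.99068856239319
(np.float64(319.7761693146534), np.float64(227.67830918770724)) (np.float64(319.7768972005814), np.float64(265.28559971709683))
shift [0.0006 0.0004 0.0665] rot [ 0.   -0.01 -0.46]
```

View pics/w4.png

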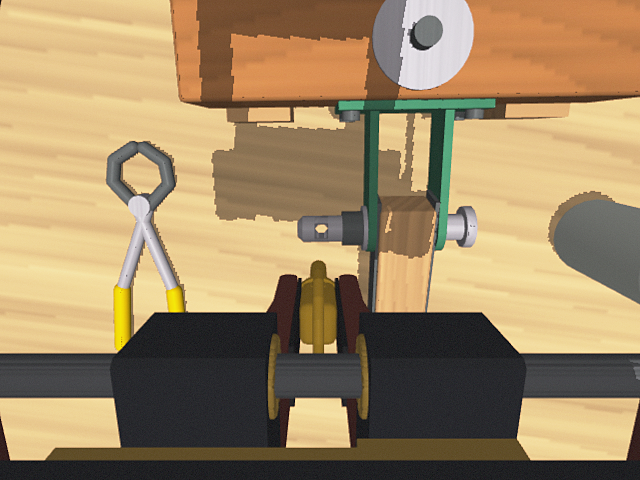

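The wrist view has the cross hole near (321,229), the held pin's foot near (319,265) and the free end at (300,229). The fork plate slopes about 1.1°, so the coupling yaw is about 9.4°. I'll zoom in on the hole and foot.

```bash
python3 - <<'E'
from h import *
crop('w4',285,205,95,75,'c4',8)
E
```

```text
(no output)
```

View pics/c4.png

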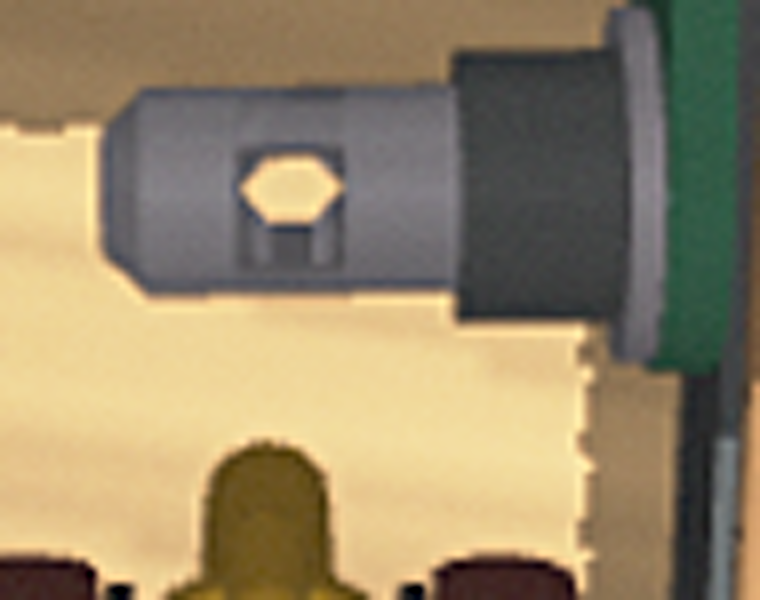

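Hole centre is at full px (321.3,228.9) on the pin axis. Foot centre is about (318.2,267.5).

```bash
python3 - <<'E'
from h import *
np.set_printoptions(precision=4,suppress=True)
o=r.get_obs();M=o['orientation']
f=atz('w4',318.2,267.5,o['tcp_pos'][2]-.065); h=atz('w4',321.3,228.9,.09)
print(f,h,'foot in tool',M.T@(f-o['tcp_pos']),'foot->hole tool',M.T@(h-f), 'tcp->hole', M.T@(h-o['tcp_pos']))
E
```

```text
[0.603  0.0757 0.1865] [0.604  0.0783 0.09  ] foot in tool [-0.0012 -0.0008  0.065 ] foot->hole tool [-0.0014  0.0024  0.0965] tcp->hole [-0.0026  0.0016  0.1615]
```

Request:
drive_tool --targets '[[[-0.0014, 0.0024, 0.01], [0, 0, -1.05], 0.008], [[0, 0, 0.025], [0, 0, 0], 0.008], [[0, 0, 0.02], [0, 0, 0], 0.008], [[0, 0, 0.012], [0, 0, 0], 0.008], [[0, 0, 0.005], [0, 0, 0], 0.008], [[0, 0, 0.003], [0, 0, 0], 0.008], [[0, 0, 0], [0, 0, 0], 0.008], [[0, 0, 0], [0, 0, 0], 0.008]]'

```text
time: 9.22
tcp_pos: [0.6035, 0.079, 0.1769]
orientation: [[-0.986, -0.166, 0.001], [-0.166, 0.986, 0.0], [-0.001, -0.0, -1.0]]
ft_force: [-0.2, 0.2, -1.0]
grip_width: 0.0137
grasp_force: 25.0
```

```bash
python3 - <<'E'
from h import *
shot('wrist','w5'); o=r.get_obs(); print(o['tcp_pos'],o['ft_force'])
u,v=map(int,proj('w5',o['tcp_pos']-[0,0,.065])); print(u,v)
crop('w5',u-50,v-45,100,75,'c5',8); print(u-50,v-45)
E
```

```text
[0.60367548 0.0790312  0.17715439] [-0.0191792  -0.0538263  -0.65479425]
319 265
269 220
```

View pics/c5.png

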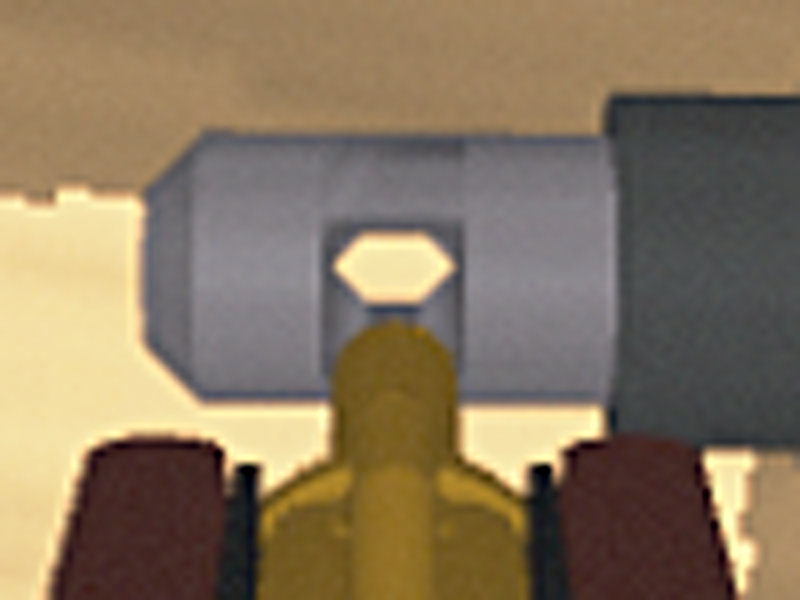

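Hole spans crop columns 323–463 and the pin silhouette rows 133–402. The foot spans columns 332–460 with its far edge at row 322, so the two are nearly aligned.

```bash
python3 - <<'E'
from h import *
np.set_printoptions(precision=5,suppress=True)
o=r.get_obs();M=o['orientation']
f=atz('w5',318.5,267.9,o['tcp_pos'][2]-.065); h=atz('w5',318.1,253.4,.09)
print(f,h,'foot in tool',M.T@(f-o['tcp_pos']),'foot->hole tool',M.T@(h-f), 'tcp->hole', M.T@(h-o['tcp_pos']))
z=load('w5'); print(px('w5',318,240), px('w5',300,253))
E
```

```text
[0.60512 0.07858 0.11215] [0.60373 0.07814 0.09   ] foot in tool [-0.00124 -0.00068  0.065  ] foot->hole tool [ 0.00148 -0.0002   0.02215] tcp->hole [ 0.00024 -0.00088  0.08715]
[0.59501 0.07662 0.09302] [0.60219 0.06767 0.10019]
```

Request:
drive_tool --targets '[[[0.0016, -0.0003, 0.004], [0, 0, 0], 0.008], [[0, 0, 0.003], [0, 0, 0], 0.008], [[0, 0, 0.002], [0, 0, 0], 0.008], [[0, 0, 0.001], [0, 0, 0], 0.008], [[0, 0, 0], [0, 0, 0], 0.008]]'

```text
time: 9.68
tcp_pos: [0.6013, 0.0783, 0.1659]
orientation: [[-0.986, -0.166, -0.0], [-0.166, 0.986, -0.0], [0.0, 0.0, -1.0]]
ft_force: [-0.1, -0.3, -0.7]
grip_width: 0.0136
grasp_force: 25.0
```

Request:
drive_tool --targets '[[[0, 0, 0.001], [0, 0, 0], 0.008], [[0, 0, 0.001], [0, 0, 0], 0.008], [[0, 0, 0], [0, 0, 0], 0.008]]'

```text
time: 9.93
tcp_pos: [0.6014, 0.0784, 0.164]
orientation: [[-0.986, -0.166, -0.0], [-0.166, 0.986, 0.0], [0.0, 0.0, -1.0]]
ft_force: [-0.6, 0.5, -1.5]
grip_width: 0.0141
grasp_force: 25.0
```

Request:
drive_tool --targets '[[[0, 0, 0.001], [0, 0, 0], 0.008], [[0, 0, 0], [0, 0, 0], 0.008]]'

```text
time: 10.1
tcp_pos: [0.6016, 0.0784, 0.1631]
orientation: [[-0.986, -0.166, 0.0], [-0.166, 0.986, 0.0], [-0.0, 0.0, -1.0]]
ft_force: [1.3, -0.9, -2.0]
grip_width: 0.0138
grasp_force: 25.0
```

Request:
drive_tool --targets '[[[0, 0, 0.001], [0, 0, 0], 0.008], [[0, 0, 0.001], [0, 0, 0], 0.008], [[0, 0, 0], [0, 0, 0], 0.008]]'

```text
time: 10.35
tcp_pos: [0.6017, 0.0784, 0.1612]
orientation: [[-0.986, -0.166, 0.001], [-0.166, 0.986, 0.0], [-0.001, -0.0, -1.0]]
ft_force: [1.9, -0.5, -1.4]
grip_width: 0.014
grasp_force: 25.0
```

Request:
drive_tool --targets '[[[0, 0, 0.001], [0, 0, 0], 0.008], [[0, 0, 0.001], [0, 0, 0], 0.008], [[0, 0, 0], [0, 0, 0], 0.008]]'

```text
time: 10.6
tcp_pos: [0.6017, 0.0784, 0.1592]
orientation: [[-0.986, -0.166, 0.001], [-0.166, 0.986, 0.0], [-0.001, -0.0, -1.0]]
ft_force: [1.8, 0.3, -0.9]
grip_width: 0.0136
grasp_force: 25.0
```

Request:
drive_tool --targets '[[[-0.0003, 0, 0.002], [0, 0, 0], 0.008], [[0, 0, 0.002], [0, 0, 0], 0.008], [[0, 0, 0.002], [0, 0, 0], 0.008], [[0, 0, 0.002], [0, 0, 0], 0.008], [[0, 0, 0.002], [0, 0, 0], 0.008], [[0, 0, 0], [0, 0, 0], 0.008]]'

```text
time: 11.1
tcp_pos: [0.6018, 0.0784, 0.1487]
orientation: [[-0.986, -0.166, 0.0], [-0.166, 0.986, 0.0], [-0.0, 0.0, -1.0]]
ft_force: [2.7, 0.7, -2.1]
grip_width: 0.0138
grasp_force: 25.0
```

Request:
drive_tool --targets '[[[0, 0, 0.002], [0, 0, 0], 0.008], [[0, 0, 0.002], [0, 0, 0], 0.008], [[0, 0, 0.002], [0, 0, 0], 0.008], [[0, 0, 0.002], [0, 0, 0], 0.008], [[0, 0, 0.002], [0, 0, 0], 0.008], [[0, 0, 0], [0, 0, 0], 0.008]]'

```text
time: 11.6
tcp_pos: [0.6018, 0.0784, 0.1388]
orientation: [[-0.986, -0.166, 0.0], [-0.166, 0.986, 0.0], [-0.0, 0.0, -1.0]]
ft_force: [3.6, 0.2, -2.8]
grip_width: 0.0138
grasp_force: 25.0
```

Request:
drive_tool --targets '[[[-0.0004, 0, 0.002], [0, 0, 0], 0.008], [[0, 0, 0.002], [0, 0, 0], 0.008], [[0, 0, 0.002], [0, 0, 0], 0.008], [[0, 0, 0.002], [0, 0, 0], 0.008], [[0, 0, 0.002], [0, 0, 0], 0.008], [[0, 0, 0.001], [0, 0, 0], 0.008], [[0, 0, 0], [0, 0, 0], 0.008]]'

```text
time: 12.18
tcp_pos: [0.6019, 0.0785, 0.1278]
orientation: [[-0.986, -0.166, -0.0], [-0.166, 0.986, -0.0], [0.0, 0.0, -1.0]]
ft_force: [2.2, 0.9, -1.5]
grip_width: 0.0139
grasp_force: 25.0
```

Request:
drive_tool --targets '[[[0, 0, 0.001], [0, 0, 0], 0.008], [[0, 0, 0], [0, 0, 0], 0.008]]'

```text
time: 12.35
tcp_pos: [0.602, 0.0785, 0.127]
orientation: [[-0.986, -0.166, -0.0], [-0.166, 0.986, -0.0], [0.0, 0.0, -1.0]]
ft_force: [1.2, -0.2, -1.4]
grip_width: 0.014
grasp_force: 25.0
```

Request:
drive_tool --targets '[[[0, 0, 0.001], [0, 0, 0], 0.008], [[0, 0, 0], [0, 0, 0], 0.008]]'

```text
time: 12.52
tcp_pos: [0.602, 0.0785, 0.126]
orientation: [[-0.986, -0.166, -0.0], [-0.166, 0.986, -0.0], [0.0, 0.0, -1.0]]
ft_force: [0.8, 0.8, -1.4]
grip_width: 0.0137
grasp_force: 25.0
```

Request:
drive_tool --targets '[[[0, 0, 0.001], [0, 0, 0], 0.008], [[0, 0, 0], [0, 0, 0], 0.008]]'

```text
time: 12.68
tcp_pos: [0.602, 0.0785, 0.1251]
orientation: [[-0.986, -0.166, -0.0], [-0.166, 0.986, -0.0], [0.0, 0.0, -1.0]]
ft_force: [0.2, -0.2, -0.5]
grip_width: 0.0139
grasp_force: 25.0
```

Request:
drive_tool --targets '[[[0, 0, 0.0007], [0, 0, 0], 0.008], [[0, 0, 0], [0, 0, 0], 0.008]]'

```text
time: 12.85
tcp_pos: [0.6021, 0.0785, 0.1249]
orientation: [[-0.986, -0.166, -0.0], [-0.166, 0.986, -0.0], [0.0, -0.0, -1.0]]
ft_force: [-1.6, -1.1, 4.4]
grip_width: 0.0138
grasp_force: 25.0
```

Flange is down with a light 4 N. I'll release, rise, and turn a quarter so the fingers straddle the pin for the ring.

Request:
drive_tool --targets '[[[0, 0, 0], [0, 0, 0], 0.03], [[0, 0, 0], [0, 0, 0], 0.03], [[0, 0, 0], [0, 0, 0], 0.03], [[0, 0, -0.01], [0, 0, 0], 0.03], [[0, 0, -0.03], [0, 0, 0], 0.03], [[0, 0, -0.04], [0, 0, 0], 0.03], [[0, 0, -0.02], [0, 0, 0], 0.03]]'

```text
time: 13.43
tcp_pos: [0.6035, 0.0786, 0.2288]
orientation: [[-0.986, -0.166, 0.004], [-0.166, 0.986, 0.0], [-0.004, -0.0, -1.0]]
ft_force: [0.8, 0.8, 0.2]
grip_width: 0.0298
grasp_force: 0.0
```

Request:
drive_tool --targets '[[[0, 0, 0], [0, 0, 7], 0.03], [[0, 0, 0], [0, 0, 7], 0.03], [[0, 0, 0], [0, 0, 7], 0.03], [[0, 0, 0], [0, 0, 7], 0.03], [[0, 0, 0], [0, 0, 7], 0.03], [[0, 0, 0], [0, 0, 7], 0.03], [[0, 0, 0], [0, 0, 6], 0.03]]'

```text
time: 14.02
tcp_pos: [0.6021, 0.0785, 0.2252]
orientation: [[-0.779, 0.626, 0.0], [0.626, 0.779, 0.0], [-0.0, 0.0, -1.0]]
ft_force: [-0.1, -0.0, -0.4]
grip_width: 0.03
grasp_force: 0.0
```

Request:
drive_tool --targets '[[[0, 0, 0], [0, 0, 7], 0.026], [[0, 0, 0], [0, 0, 7], 0.026], [[0, 0, 0], [0, 0, 7], 0.026], [[0, 0, 0], [0, 0, 7], 0.026], [[0, 0, 0], [0, 0, 7], 0.026], [[0, 0, 0], [0, 0, 7], 0.026], [[0, 0, 0], [0, 0, 0], 0.026], [[0, 0, 0], [0, 0, 0], 0.026]]'

```text
time: 14.68
tcp_pos: [0.6021, 0.0785, 0.225]
orientation: [[-0.17, 0.985, 0.0], [0.985, 0.17, 0.0], [-0.0, 0.0, -1.0]]
ft_force: [1.2, 0.2, -0.6]
grip_width: 0.0262
grasp_force: 0.0
```

```bash
python3 - <<'E'
from h import *
np.set_printoptions(precision=4,suppress=True)
im,d,ci=shot('wrist','w6'); o=r.get_obs(); print(o['tcp_pos'],o['grip_width'],o['ft_force'])
y=np.array([-.1625,.9867,0]);c=np.array([.6028,.0785,0])
go(c+y*.016+[0,0,.139],99.35)
# yellow points cloud
hsv=cv2.cvtColor(im,cv2.COLOR_RGB2HSV); m=(hsv[...,0]>20)&(hsv[...,0]<30)&(hsv[...,1]>170)
P=[]
for v,u in zip(*np.nonzero(m&(d>0))):
    p=px('w6',u,v,d[v,u])
    if np.hypot(*(p-c)[:2])<.03 and p[2]>.095: P.append(p-c)
P=np.array(P); x=np.array([.9867,.1625,0])
if len(P):
  Q=np.c_[P@x,P@y,P[:,2]]
  for a,b in((.1,.115),(.115,.13),(.13,.15)):
    q=Q[(Q[:,2]>a)&(Q[:,2]<b)]; print(a,len(q),q.min(0) if len(q) else '',q.max(0) if len(q) else '')
E
```

```text
[0.6021 0.0785 0.2249] 0.02587837305671637 [-0.8017 -0.4175 -0.0224]
shift [0.0159 0.0008 0.0859] rot [0.01 0.   0.44]
0.1 178 [-0.0165 -0.0039  0.1014] [0.0123 0.0083 0.115 ]
0.115 347 [-0.0205 -0.0068  0.115 ] [0.0167 0.0064 0.13  ]
0.13 382 [-0.0203 -0.0061  0.13  ] [0.015  0.0054 0.1438]
```

Cloud check: ring top is 0.1438, so the pin is seated with its ring open, and its centre is within about 1 mm of the present TCP line. I'll go behind the ring and push it over.

Request:
drive_tool --targets '[[[0.016, 0, 0.02], [0, 0, 0.44], 0.026], [[0, 0, 0.03], [0, 0, 0], 0.026], [[0, 0, 0.02], [0, 0, 0], 0.026], [[0, 0, 0.01], [0, 0, 0], 0.026], [[0, 0, 0.006], [0, 0, 0], 0.026], [[0, 0, 0], [0, 0, 0], 0.026]]'

```text
time: 15.23
tcp_pos: [0.5991, 0.0941, 0.1377]
orientation: [[-0.16, 0.987, -0.002], [0.987, 0.16, -0.0], [0.0, -0.002, -1.0]]
ft_force: [-1.1, -0.7, -0.0]
grip_width: 0.0259
grasp_force: 0.0
```

Request:
drive_tool --targets '[[[-0.002, 0, 0], [0, 0, 0], 0.026], [[-0.002, 0, 0], [0, 0, 0], 0.026], [[-0.002, 0, 0], [0, 0, 0], 0.026], [[-0.002, 0, 0], [0, 0, 0], 0.026], [[-0.002, 0, 0], [0, 0, 0], 0.026]]'

```text
time: 15.65
tcp_pos: [0.6018, 0.0844, 0.1394]
orientation: [[-0.159, 0.987, 0.002], [0.987, 0.159, 0.001], [0.0, 0.002, -1.0]]
ft_force: [1.5, 2.7, -0.0]
grip_width: 0.0258
grasp_force: 1.1
```

Request:
drive_tool --targets '[[[-0.002, 0, 0], [0, 0, 0], 0.026], [[-0.002, 0, 0], [0, 0, 0], 0.026], [[-0.002, 0, 0], [0, 0, 0], 0.026], [[-0.002, 0, 0], [0, 0, 0], 0.026]]'

```text
time: 15.98
tcp_pos: [0.6023, 0.0762, 0.1385]
orientation: [[-0.159, 0.987, -0.0], [0.987, 0.159, -0.0], [-0.0, -0.0, -1.0]]
ft_force: [-0.7, 2.4, 0.1]
grip_width: 0.0259
grasp_force: 0.7
```

Request:
drive_tool --targets '[[[-0.002, 0, 0], [0, 0, 0], 0.026], [[-0.002, 0, 0], [0, 0, 0], 0.026], [[-0.002, 0, 0], [0, 0, 0], 0.026], [[0, 0, 0.002], [0, 0, 0], 0.026], [[0, 0, 0.003], [0, 0, 0], 0.026], [[0, 0, 0.003], [0, 0, 0], 0.026]]'

```text
time: 16.48
tcp_pos: [0.6036, 0.0702, 0.1304]
orientation: [[-0.159, 0.987, 0.001], [0.987, 0.159, -0.0], [-0.001, 0.001, -1.0]]
ft_force: [1.4, -0.9, 1.4]
grip_width: 0.0261
grasp_force: 1.3
```

Request:
drive_tool --targets '[[[0, 0, 0.003], [0, 0, 0], 0.026], [[0, 0, 0.003], [0, 0, 0], 0.026], [[0, 0, 0.003], [0, 0, 0], 0.026]]'

```text
time: 16.73
tcp_pos: [0.6044, 0.0705, 0.1231]
orientation: [[-0.159, 0.987, 0.002], [0.987, 0.159, -0.0], [-0.0, 0.002, -1.0]]
ft_force: [-2.6, -2.9, 10.0]
grip_width: 0.0263
grasp_force: 16.3
```

Request:
drive_tool --targets '[[[0, 0, 0.003], [0, 0, 0], 0.026], [[0, 0, 0.003], [0, 0, 0], 0.026], [[0, 0, 0.003], [0, 0, 0], 0.026]]'

```text
time: 16.98
tcp_pos: [0.6046, 0.0712, 0.1169]
orientation: [[-0.159, 0.987, 0.003], [0.987, 0.159, 0.001], [0.0, 0.003, -1.0]]
ft_force: [-16.1, 0.2, 56.1]
grip_width: 0.0266
grasp_force: 44.2
```

Force is too high (56 N), so I'm backing off straight up at once.

Request:
drive_tool --targets '[[[0, 0, -0.006], [0, 0, 0], 0.026], [[0, 0, -0.006], [0, 0, 0], 0.026]]'

```text
time: 17.15
tcp_pos: [0.6038, 0.0711, 0.1256]
orientation: [[-0.159, 0.987, 0.002], [0.987, 0.159, 0.001], [0.0, 0.002, -1.0]]
ft_force: [0.8, 1.1, 0.2]
grip_width: 0.0264
grasp_force: 2.0
```

Request:
drive_tool --targets '[[[0, 0, -0.02], [0, 0, 0], 0.026], [[0, 0, -0.04], [0, 0, 0], 0.026], [[0, 0, -0.03], [0, 0, 0], 0.026], [[0, 0, 0], [0, 0, 0], 0.026], [[0, 0, 0], [0, 0, 0], 0.026]]'

```text
time: 17.57
tcp_pos: [0.6041, 0.0707, 0.216]
orientation: [[-0.159, 0.987, 0.003], [0.987, 0.159, 0.0], [-0.0, 0.003, -1.0]]
ft_force: [-0.5, 0.1, -0.3]
grip_width: 0.0259
grasp_force: 0.0
```

```bash
cat >> h.py <<'E'
yc=np.array([-.1616,.9869,0]);xc=np.array([.9869,.1616,0]);c0=np.array([.602,.0785,0])
def cloud(fn):
    z=load(fn); im,d=z['im'],z['d']; hsv=cv2.cvtColor(im,cv2.COLOR_RGB2HSV)
    m=(hsv[...,0]>18)&(hsv[...,0]<32)&(hsv[...,1]>150)&(d>0)
    vv,uu=np.nonzero(m); fx,fy,cx,cy=z['k']; D=d[vv,uu]
    P=np.c_[(uu-cx)/fx*D,-(vv-cy)/fy*D,-D,np.ones(len(D))]@np.linalg.inv(z['view']).T
    P=P[:,:3]-c0; Q=np.c_[P@xc,-(P@yc),P[:,2]-.1]*1000   # coupling x, X=-y, height over pin top (mm)
    return Q[(abs(Q[:,0])<26)&(abs(Q[:,1])<50)&(Q[:,2]>-40)&(Q[:,2]<50)],uu,vv
def table(fn):
    Q,_,_=cloud(fn)
    for a in range(-30,50,4):
        q=Q[(Q[:,1]>=a)&(Q[:,1]<a+4)]
        if len(q)>3: print('X',a,len(q),'x',np.round(np.percentile(q[:,0],[2,98]),1),'z',np.round(np.percentile(q[:,2],[2,50,98]),1))
E
python3 - <<'E'
from h import *
np.set_printoptions(suppress=True)
shot('wrist','w7');shot('top','t7'); o=r.get_obs(); print(o['tcp_pos'],o['grip_width'],o['ft_force'])
for f in('w6','w7','t7'): print(f);table(f)
E
```

```text
[0.60237268 0.07051243 0.21326909] 0.025867130420575653 [-0.46144019 -0.38423193 -1.12244149]
w6
X -10 67 x [-4.4  5.5] z [ 1.8  3.3 25.8]
X -6 420 x [-9.2  8. ] z [ 2.5 25.3 31. ]
X -2 706 x [-18.8  15.9] z [10.8 31.  43.2]
X 2 52 x [-13.1  11.3] z [12.8 40.7 43.1]
X 6 13 x [-8.  5.] z [28.4 29.5 30.6]
w7
X -10 100 x [-7.1  5.2] z [ 1.3  4.  26.8]
X -6 398 x [-9.1  7.5] z [ 2.3 26.6 30.8]
X -2 308 x [-17.1  11.9] z [ 0.  29.3 31.2]
X 2 265 x [-11.  18.] z [-14.8  29.1  31.4]
X 6 42 x [-8.2 15.6] z [-15.9  29.3  30.7]
t7
```

The ring now seems to hang far down already. I'll fit its angle from the points.

```bash
python3 - <<'E'
from h import *
np.set_printoptions(suppress=True,precision=1)
Q,_,_=cloud('w7')
q=Q[(Q[:,2]<6)&(abs(Q[:,0])>10.5)|(Q[:,2]<-3)]
print(len(q)); print(q[np.argsort(q[:,2])][::max(1,len(q)//25)])
h=Q[(Q[:,2]>27)]; print('head top',np.percentile(h,[3,50,97],axis=0))
Q,_,_=cloud('w6');h=Q[(Q[:,2]>27)&(Q[:,2]<32)]; print('head top6',np.percentile(h,[3,50,97],axis=0))
E
```

```text
64
[[-10.3   3.3 -18.3]
 [-11.    3.1 -17.2]
 [-11.6   2.8 -16.1]
 [-12.3   2.7 -15.5]
 [ 15.    6.2 -14.8]
 [-12.9   2.4 -14.1]
 [ 14.3   5.9 -13.6]
 [ 14.9   6.  -11. ]
 [ 15.5   5.6  -9.7]
 [ 16.8   5.5  -9.1]
 [ 17.9   4.9  -6.7]
 [-17.5  -0.3  -2.2]
 [-16.7  -0.8  -0.2]
 [-18.    1.1   0.4]
 [ 18.8   5.    1.1]
 [ 18.1   3.7   1.2]
 [ 18.1   6.1   2. ]
 [ 18.    4.1   2.3]
 [ 18.    5.3   2.7]
 [-16.5   1.1   3.1]
 [ 16.6   3.1   3.6]
 [ 17.3   3.7   3.8]
 [-16.5  -1.    3.9]
 [ 17.9   4.3   4.1]
 [-16.4  -0.5   4.2]
 [ 17.3   4.9   4.4]
 [-15.8  -0.6   4.8]
 [ 17.2   4.    5.1]
 [-15.7  -0.1   5.4]
 [-15.8   0.5   5.5]
 [-12.6  -1.4   5.5]
 [-15.1  -0.2   6. ]]
head top [[-9.7 -5.4 27.7]
 [-2.2  0.3 29.7]
 [ 5.7  6.6 31.3]]
head top6 [[-18.2  -5.5  27.5]
 [ -1.6  -1.6  29.7]
 [ 14.7   6.1  31.3]]
```

The fit gives θ ≈ 0.0 ± 0.08, so it looks shut. A gentle push from outside the pin's end will confirm it.

Request:
drive_tool --targets '[[[-0.04, 0.001, 0], [0, 0, 0], 0.026], [[0, 0, 0.03], [0, 0, 0], 0.026], [[0, 0, 0.035], [0, 0, 0], 0.026], [[0, 0, 0.035], [0, 0, 0], 0.026], [[0, 0, 0.015], [0, 0, 0], 0.026], [[0, 0, 0.005], [0, 0, 0], 0.026], [[0, 0, 0], [0, 0, 0], 0.026]]'

```text
time: 18.25
tcp_pos: [0.6086, 0.0311, 0.0915]
orientation: [[-0.159, 0.987, -0.006], [0.987, 0.159, -0.0], [0.001, -0.006, -1.0]]
ft_force: [-0.4, -0.3, 0.1]
grip_width: 0.0261
grasp_force: 0.0
```

Request:
drive_tool --targets '[[[0.005, 0, 0], [0, 0, 0], 0.026], [[0.005, 0, 0], [0, 0, 0], 0.026], [[0.005, 0, 0], [0, 0, 0], 0.026], [[0.003, 0, 0], [0, 0, 0], 0.026], [[0.002, 0, 0], [0, 0, 0], 0.026], [[0, 0, 0], [0, 0, 0], 0.026]]'

```text
time: 18.75
tcp_pos: [0.6077, 0.0517, 0.0952]
orientation: [[-0.159, 0.987, 0.001], [0.987, 0.159, 0.0], [-0.0, 0.001, -1.0]]
ft_force: [0.4, -0.2, -0.1]
grip_width: 0.026
grasp_force: 0.0
```

Request:
drive_tool --targets '[[[0.001, -0.001, 0], [0, 0, 0], 0.026], [[0.001, 0, 0], [0, 0, 0], 0.026], [[0.001, 0, 0], [0, 0, 0], 0.026], [[0.001, 0, 0], [0, 0, 0], 0.026], [[0, 0, 0], [0, 0, 0], 0.026]]'

```text
time: 19.17
tcp_pos: [0.6058, 0.0548, 0.0944]
orientation: [[-0.158, 0.987, -0.0], [0.987, 0.158, 0.0], [0.0, -0.0, -1.0]]
ft_force: [0.2, -0.2, 0.1]
grip_width: 0.026
grasp_force: 0.0
```

Request:
drive_tool --targets '[[[0.001, 0, 0], [0, 0, 0], 0.026], [[0.001, 0, 0], [0, 0, 0], 0.026], [[0, 0, 0], [0, 0, 0], 0.026]]'

```text
time: 19.42
tcp_pos: [0.6054, 0.0569, 0.0944]
orientation: [[-0.159, 0.987, -0.0], [0.987, 0.159, 0.0], [0.0, -0.0, -1.0]]
ft_force: [-0.6, -0.9, -0.5]
grip_width: 0.026
grasp_force: 0.0
```

Request:
drive_tool --targets '[[[0.001, 0, 0], [0, 0, 0], 0.026], [[0.001, 0, 0], [0, 0, 0], 0.026], [[0, 0, 0], [0, 0, 0], 0.026]]'

```text
time: 19.67
tcp_pos: [0.6052, 0.0588, 0.0945]
orientation: [[-0.159, 0.987, 0.0], [0.987, 0.159, -0.0], [-0.0, 0.0, -1.0]]
ft_force: [0.0, -0.7, 0.8]
grip_width: 0.0261
grasp_force: 0.1
```

Request:
drive_tool --targets '[[[0.001, 0, 0], [0, 0, 0], 0.026], [[0, 0, 0], [0, 0, 0], 0.026]]'

```text
time: 19.83
tcp_pos: [0.6051, 0.0598, 0.0945]
orientation: [[-0.159, 0.987, 0.0], [0.987, 0.159, -0.0], [-0.0, 0.0, -1.0]]
ft_force: [0.7, -1.0, -0.2]
grip_width: 0.0262
grasp_force: 0.2
```

Request:
drive_tool --targets '[[[0.001, 0, 0], [0, 0, 0], 0.026], [[0, 0, 0], [0, 0, 0], 0.026]]'

```text
time: 20.0
tcp_pos: [0.605, 0.0608, 0.0945]
orientation: [[-0.159, 0.987, 0.0], [0.987, 0.159, 0.0], [-0.0, 0.0, -1.0]]
ft_force: [0.8, -1.2, -0.3]
grip_width: 0.0257
grasp_force: 0.3
```

Request:
drive_tool --targets '[[[0.0005, 0, 0], [0, 0, 0], 0.026], [[0, 0, 0], [0, 0, 0], 0.026]]'

```text
time: 20.17
tcp_pos: [0.6049, 0.0612, 0.0945]
orientation: [[-0.159, 0.987, 0.0], [0.987, 0.159, -0.0], [-0.0, 0.0, -1.0]]
ft_force: [1.7, -0.3, -0.7]
grip_width: 0.0259
grasp_force: 0.4
```

Request:
drive_tool --targets '[[[0.0008, 0, 0], [0, 0, 0], 0.026], [[0, 0, 0], [0, 0, 0], 0.026]]'

```text
time: 20.33
tcp_pos: [0.6048, 0.0619, 0.0945]
orientation: [[-0.159, 0.987, 0.0], [0.987, 0.159, -0.0], [-0.0, 0.0, -1.0]]
ft_force: [1.5, -2.0, -0.2]
grip_width: 0.0261
grasp_force: 0.8
```

Request:
drive_tool --targets '[[[0.0008, 0, 0], [0, 0, 0], 0.026], [[0, 0, 0], [0, 0, 0], 0.026]]'

```text
time: 20.5
tcp_pos: [0.6047, 0.0623, 0.0945]
orientation: [[-0.159, 0.987, 0.0], [0.987, 0.159, -0.001], [-0.001, 0.0, -1.0]]
ft_force: [2.2, -4.8, -0.6]
grip_width: 0.0257
grasp_force: 2.2
```

Request:
drive_tool --targets '[[[0.0008, 0, 0], [0, 0, 0], 0.026], [[0, 0, 0], [0, 0, 0], 0.026]]'

```text
time: 20.67
tcp_pos: [0.6047, 0.0626, 0.0945]
orientation: [[-0.159, 0.987, 0.001], [0.987, 0.159, -0.001], [-0.001, 0.0, -1.0]]
ft_force: [2.4, -7.3, -0.2]
grip_width: 0.0261
grasp_force: 3.8
```

It goes stiff at the expected shut position (7 N). I'll withdraw and check.

Request:
drive_tool --targets '[[[-0.01, 0, 0], [0, 0, 0], 0.026], [[-0.025, 0, 0], [0, 0, 0], 0.026], [[0, 0, -0.03], [0, 0, 0], 0.026], [[0, 0, -0.04], [0, 0, 0], 0.026], [[0.02, 0, -0.035], [0, 0, 0], 0.026], [[0.02, 0, -0.01], [0, 0, 0], 0.026], [[0, 0, 0], [0, 0, 0], 0.026], [[0, 0, 0], [0, 0, 0], 0.026]]'

```text
time: 21.33
tcp_pos: [0.6035, 0.069, 0.2101]
orientation: [[-0.16, 0.987, 0.001], [0.987, 0.16, 0.0], [0.0, 0.001, -1.0]]
ft_force: [-0.1, 0.3, -1.3]
grip_width: 0.0263
grasp_force: 0.0
```

```bash
python3 - <<'E'
from h import *
np.set_printoptions(suppress=True,precision=1)
shot('wrist','w8'); Q,_,_=cloud('w8')
h=Q[Q[:,2]>27]; print('head',np.percentile(h,[3,50,97],axis=0))
f=Q[(Q[:,2]<6)&(Q[:,2]>0)&(abs(Q[:,0])<9)]; print('flange',len(f),np.percentile(f,[3,50,97],axis=0))
q=Q[(Q[:,2]<-2)]; print(q[np.argsort(q[:,2])][::max(1,len(q)//15)]); print(r.get_obs()['tcp_pos'])
E
```

```text
head [[-9.5 -5.9 27.6]
 [-2.1 -0.3 29.8]
 [ 5.7  6.  31.2]]
flange 106 [[-5.5 -8.7  1.7]
 [ 1.1 -6.9  3.2]
 [ 8.8 -2.2  5.2]]
[[ 12.9   4.5 -16.2]
 [ 12.9   3.8 -15.7]
 [ 12.2   4.3 -15.3]
 [-11.9   3.5 -14.8]
 [ 14.2   4.2 -14.8]
 [-12.5   3.3 -14.2]
 [ 13.5   4.1 -14.1]
 [-13.2   3.3 -14. ]
 [-13.8   3.1 -13.1]
 [-14.4   3.  -12.8]
 [ 14.6   3.5 -11.7]
 [ 15.3   3.5 -11.6]
 [-15.    2.6 -11.2]
 [-15.6   2.4 -10. ]
 [-16.1   1.9  -7.9]
 [-17.7   1.2  -2.2]]
[0.6 0.1 0.2]
```

Flange top is at 3.2 mm and head top at 30 mm, so the pin is seated. The ring hangs squarely shut and the robot is clear, so I'm handing in.

```bash
python3 -c "
from station import r
print(r.finish_job())"
```

```text
the job is handed in; nothing more can be done
None
```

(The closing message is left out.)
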